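# Stamping roller out of its spring clips, both stamp faces checked, onto the rest

### The arm

A 7-joint arm with a two-finger parallel gripper is mounted at the origin on the work surface. World frame = base frame: x ahead of the robot, y to its left, z up, the work surface at z = 0. Lengths are in m, angles in rad, forces in N, time in s.
With the tool pointing down it reaches from about 0.425 to 0.875 m from the base axis. Payload 9.9 kg.
Tool frame: the origin (TCP) lies on the centre line of the jaws, within the pads' length; the fingertips stand 11 mm ahead of it and the grasp point (between the pads) lies 8 mm behind it (nose_length is the distance from the TCP to the fingertips, in m); z points along the fingers, y is the direction in which the jaws open and shut (so a half turn about z gives the same grasp; the last joint's range is limited). The gripper opens to 85 mm and grips with 20 to 120 N. Pads are 22 mm wide; open, the fingers measure 114 mm over their backs; the gripper's body (76 mm by 85 mm) begins 54 mm behind the grasp point. The pads swing forward as they close: fully open they stand 13 mm farther back than shut.
Start: joints at [-1.381, 0.576, 0.025, 1.437, -0.015, 1.129, -0.057], TCP at [0.183, 0.65, 0.242] pointing down, gripper open.
Joint ranges: [-2.76, 2.76], [-0.34, 2.15], [-1.52, 1.57], [0.19, 2.46], [-1.09, 4.23], [0.17, 1.99], [-2.82, 2.82]. Speed limits (rad/s): [2.22, 2.22, 3.01, 3.01, 3.14, 3.14, 3.14].

### API

Orientations are given as a 3x3 rotation matrix whose columns are the frame's x, y, z axes.
In Python, from bench import move_to, move_straight, set_joints, command_gripper, dwell, inverse_kinematics, state, capture, camera_info, MotionError, job_done, nose_length gives the robot as it stands. Calls block until the motion is done:
- move_to(position, orientation): joint-space move of the TCP to a pose.
- move_straight(position, rot=None, max_speed=0.15): straight line of the TCP; rot=None keeps the orientation; max_speed is the mean speed in m/s.
- set_joints(angles): joint-space move.
- command_gripper(opening): finger opening in m; the grip force is fixed at half the most; returns when the fingers have stopped.
- dwell(seconds).
- inverse_kinematics(position, orientation): joint angles nearest the present ones, or None.
- state(): the state.
- capture(name): name is "scene" or "top" or "wrist"; returns the picture (420x560x3 uint8, red, green, blue); there is no depth.
- camera_info(name): a dict with "intrinsics" (3x3 intrinsics, pixels), "R" (3x3) and "t" (3): a world point X has camera coordinates R X + t. Camera axes: x right, y down, z forward; pixel columns grow to the right and rows downward; lengths in m; the calibration is good to about 2 mm. A picture is of the moment at which its call begins: read the wrist's pose just before it. camera_info takes no time and is no camera call; for the wrist camera it gives the pose at the moment of the call.
A pose or a line that the arm cannot do raises MotionError and nothing moves.
- job_done(): hands the job in, once; it reports no verdict.
The state is a dict: "time_s": time; "q": joint angles; "dq": joint speeds; "tau": joint torques, N m; "ee_pos": TCP position; "ee_rot": TCP orientation; "wrist_force": force on the tool from outside, world axes, zero at the start; "wrist_torque": the same for the moment, N m; "width": finger opening in m.
Only numpy, scipy, OpenCV 4.12 (cv2) and the standard library are available. Lean on these libraries where they do the work, as an engineer would, in place of code of your own. Each camera call takes 0.05 s, during which the arm holds its last target.

### The job

Roll the wooden stamping roller sideways out of its spring clips - the hooks over it stop it from being pulled straight up, so do not force it. Check both stamps at the magnifier: point the roller straight at the lens with the face of the wide disc head at the viewing point and hold it still for a second, then turn it round and show the face of the narrow stub head the same way. Then lay the roller in the two notches of the wooden rest; never drop it, and leave the pot, the ring cutter and the jar that stand around where they are.

Things in the scene. Friction and masses are not known exactly. Their poses are not given: they have to be found in the camera images.
- roller: plain wooden stamping roller, about 0.14 kg; origin at the middle of its barrel, on the axis; own y = long axis. Barrel 28 mm diameter, y -75 to +75 mm, with a wide thin head at +y and a narrow longer one at -y. Starts lying level in the clip stand, y along the stand's y; its turn about its axis does not matter. Grip across the bare middle of the barrel.
- disc_face (a point): centre of the end face (with dots) of the disc head, 46 mm diameter, 10 mm thick; on the roller's axis, 85 mm from its middle towards +y
- stub_face (a point): centre of the end face (with a cross) of the stub head, 34 mm diameter, 24 mm long; on the roller's axis, 99 mm from its middle towards -y
- clip: clip stand, fixed to the table; origin under its centre, y along the roller, z up, -x the open side (roughly towards the robot). Wooden foot 115 (x) x 190 (y) x 12 mm high. Two equal holders 12 mm wide at y = -60 and +60 mm leave 108 mm of barrel free between them. Each has a saddle under the roller, a rigid steel back at x = +16 mm and from it a rigid hook over the top.
- clip_seat (a point): centre of the seated roller, 85 mm above the table, axes as the stand. Hooks: underside 24 mm above this, reaching to x = -3 mm, so straight up the roller is stopped after 10 mm. A round sill at x = -11 mm stands 4 mm above the saddle. Way out: rise about 5 mm over the sill, go at least 17 mm to -x pushing the jaws aside, then also up, over the jaws.
- jaw (a joint): the two spring-wire jaws on the stand's -x side, on one cross bar hinged along y at x = -20 mm, 40 mm below the roller axis. Radians: 0 shut, up to 0.85 swung out to -x. Noses touch the roller 8 mm above its axis; wires end 19 mm above it. Opening both takes about 2 N at first, 6 N at 0.5 rad; they spring back by themselves.
- rest: notched rest, fixed to the table; origin under its centre, y along the lying roller. Wooden foot 90 (x) x 150 (y) x 12 mm high. Two uprights 12 mm wide at y = -52 and +52 mm, 92 mm free between them, each with a 90 degree V notch open to the top.
- rest_seat (a point): centre of the barrel when the roller lies in both notches, 75 mm above the table, axes as the rest. The flanks of the notches rise to 11 mm above this, 61 mm apart there. The heads lie outside the uprights, either way round.
- loupe: ring-lit magnifier, fixed to the table, farther out than the stands. White round head 104 mm diameter, lens facing its own -x (roughly towards the robot), lens axis level along own x, 135 mm above the table. Origin near under the lens; foot 150 (x, -95 to +55 mm) x 110 x 14 mm; steel pointer pin at x = -30 mm, its tip 90 mm above the table.
- loupe_mark (a point): the viewing point: on the lens axis, 42 mm in front of the lens, 135 mm above the table, 45 mm straight above the pointer pin's tip; axes as the magnifier (x towards the lens)
- pot: small white pinch pot, 60 mm across, 45 mm high, between the clip stand and the rest; origin at its underside. Leave it alone.
- cutter: sheet-steel ring cutter, 66 mm across with a wire bow, 57 mm high, behind the left-hand stand; origin at its underside. Leave it alone.
- jar: jar with a cap, 54 mm across, 75 mm high, behind the right-hand stand; origin at its underside. Leave it alone.
Mind the look-alikes: they are no part of the job. Leave any green look-alike of the loupe alone.

How it is judged:
On the way, in this order (a step that is already met when the one before it is completed fails the run):
1. the roller is moved sideways, to the open side, past the hooks of the clip stand (x of roller in the frame of clip_seat below -0.017 m and y of roller in the frame of clip_seat between -0.03 and 0.03 m and z of roller in the frame of clip_seat between -0.02 and 0.06 m), for 0.02 s.
2. the disc head's face is held still at the magnifier's viewing point (within 20 mm), the roller pointing along the lens axis (within 0.25 rad) (distance between disc_face and loupe_mark below 0.02 m and angle between the y axis of roller and the x axis of loupe, either way round below 0.25 rad and linear speed of roller below 0.03 m/s), for 0.5 s.
3. then the stub head's face is held there in the same way (distance between stub_face and loupe_mark below 0.02 m and angle between the y axis of roller and the x axis of loupe, either way round below 0.25 rad and linear speed of roller below 0.03 m/s), for 0.5 s.
At the end, for the whole second after the job is handed in: the roller lies at rest in both notches of the rest, its barrel's middle within 7 mm of the seat sideways and in height and within 25 mm along it, parallel to the seat within 0.1 rad (x of roller in the frame of rest_seat between -0.007 and 0.007 m and z of roller in the frame of rest_seat between -0.007 and 0.007 m and y of roller in the frame of rest_seat between -0.025 and 0.025 m and angle between the y axis of roller and the y axis of rest, either way round below 0.1 rad and linear speed of roller below 0.02 m/s); the robot touches nothing.
It fails at once if the roller is forced against the clip stand (over 80 N) (contact force between roller and clip above 80 N).
It fails at once if the roller is dropped (moves faster than 0.5 m/s while not between the fingers) (linear speed of roller above 0.5 m/s and contact force between the fingers and roller below 0.1 N).
It fails at once if the pot, the ring cutter or the jar is pushed more than 30 mm away (distance of any of pot, cutter, jar from where it was at the start of the episode above 0.03 m).
It also fails if it takes over 59 s, if anything falls off the work surface, if the arm or the gripper's body presses on something with over 40 N, if the wrist force passes 120 N, or if a joint passes its speed limit or range.

## Working session

There is one attempt and no reset: what is moved stays moved. The work goes in short steps, each a Python script; the robot and the scene stay as the last script left them, time stands still between calls to the robot, and variables do not carry over. Pictures are saved under pics/ and viewed, and the job is handed in when it is done.

```bash
ls; mkdir -p pics
python3 - <<'E'
from bench import *
import cv2,numpy as np
np.set_printoptions(precision=4,suppress=True)
print(state()); print(nose_length)
for n in("scene","top","wrist"):
    i=camera_info(n);print(n,i)
    cv2.imwrite(f"pics/{n}0.png",capture(n)[:,:,::-1])
E
```

```text
pics
{'time_s': 0.0, 'q': array([-1.3808,  0.5765,  0.0248,  1.4379, -0.015 ,  1.129 , -0.0565]), 'dq': array([-0.0011,  0.001 ,  0.001 ,  0.0003, -0.0013, -0.0017,  0.0015]), 'tau': array([ -0.0006, -76.5759,   2.2502, -28.5973,   0.0154,   0.0124,
        -0.    ]), 'ee_pos': array([0.1824, 0.6494, 0.2415]), 'ee_rot': array([[-0.9628,  0.2704, -0.0003],
       [ 0.2704,  0.9628, -0.0016],
       [-0.0001, -0.0016, -1.    ]]), 'wrist_force': array([-0.3931,  0.677 ,  0.6503]), 'wrist_torque': array([0.0009, 0.0416, 0.002 ]), 'width': 0.08536797196007248}
0.011
scene {'intrinsics': array([[455.747 ,   0.    , 278.201 ],
       [  0.    , 455.747 , 201.7498],
       [  0.    ,   0.    ,   1.    ]]), 'R': array([[-0.3604,  0.9327, -0.009 ],
       [ 0.7384,  0.2794, -0.6137],
       [-0.57  , -0.2279, -0.7895]]), 't': array([ 0.2631, -0.3573,  1.5396])}
top {'intrinsics': array([[432.0564,   0.    , 277.4808],
       [  0.    , 432.0564, 214.0016],
       [  0.    ,   0.    ,   1.    ]]), 'R': array([[-0.0275, -0.9995,  0.0163],
       [-0.9949,  0.0258, -0.0971],
       [ 0.0967, -0.0189, -0.9951]]), 't': array([-0.0554,  0.6125,  1.2119])}
wrist {'intrinsics': array([[299.5263,   0.    , 279.6121],
       [  0.    , 299.5263, 207.6016],
       [  0.    ,   0.    ,   1.    ]]), 'R': array([[ 0.27  ,  0.9629, -0.0011],
       [ 0.9126, -0.2556,  0.3191],
       [ 0.307 , -0.0871, -0.9477]]), 't': array([-0.6748, -0.0436,  0.3818])}
```

View pics/scene0.png

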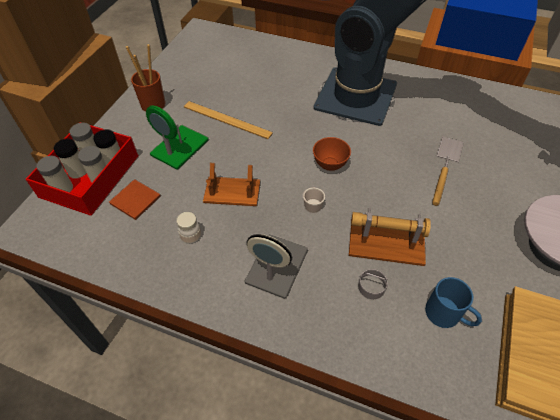

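View pics/top0.png

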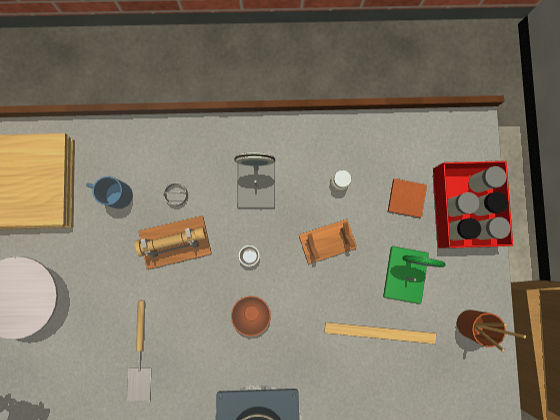

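View pics/wrist0.png

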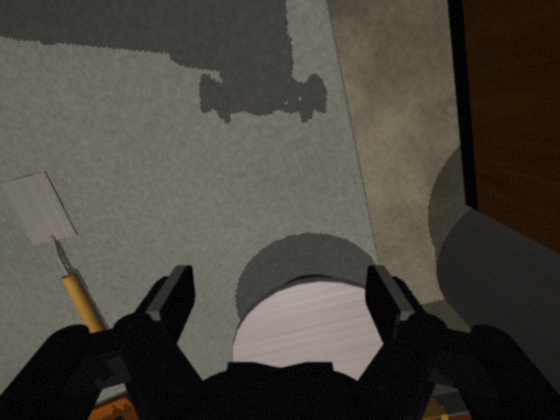

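The scene view shows the clip stand with the roller at about (388,235), the rest at (232,188) and the white loupe at (270,255). The top view shows the same three at (173,242), (328,242) and (256,180). The green look-alike loupe is at (405,272) in the top view. Next I zoom in.

Run:
```python
import cv2,numpy as np
a=cv2.imread('pics/top0.png');b=cv2.imread('pics/scene0.png')
z=lambda im,x,y,w,h:cv2.resize(im[y:y+h,x:x+w],(400,300),interpolation=cv2.INTER_CUBIC)
o=np.vstack([np.hstack([z(a,125,205,100,75),z(a,290,210,80,60)]),np.hstack([z(b,335,195,112,84),z(b,225,215,112,84)])])
cv2.imwrite('pics/z1.png',o)
```

```text
(no output)
```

View pics/z1.png

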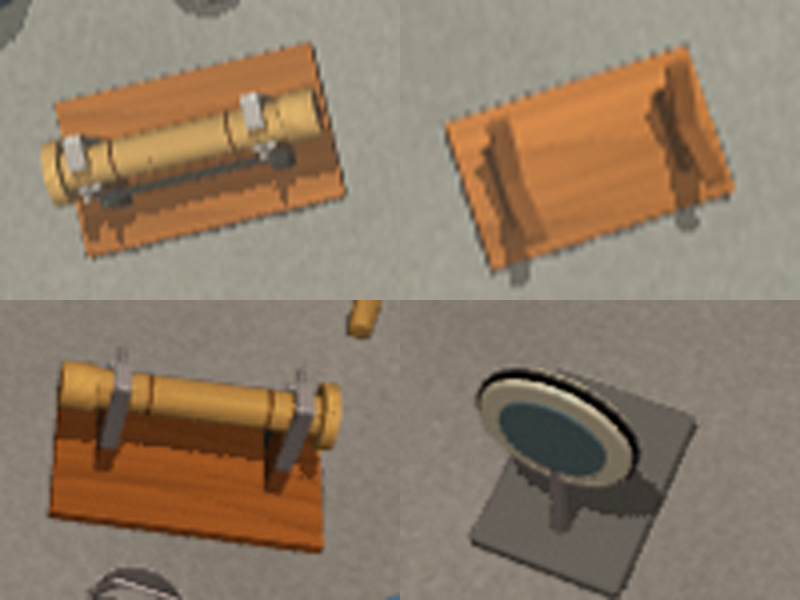

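```bash
cat > h.py <<'E'
import numpy as np,cv2
from bench import *
np.set_printoptions(precision=4,suppress=True)
def ray(n,uv,info=None):
    i=info or camera_info(n);R,t,K=i["R"],i["t"],i["intrinsics"]
    uv=np.atleast_2d(np.asarray(uv,float));d=np.c_[uv,np.ones(len(uv))]@np.linalg.inv(K).T@R
    return -R.T@t,d
def onplane(n,uv,z,info=None):
    c,d=ray(n,uv,info);return c+d*((z-c[2])/d[:,2])[:,None]
def proj(n,X,info=None):
    i=info or camera_info(n);p=(np.atleast_2d(X)@i["R"].T+i["t"])@i["intrinsics"].T
    return p[:,:2]/p[:,2:]
def Rz(a): return np.array([[np.cos(a),-np.sin(a),0],[np.sin(a),np.cos(a),0],[0,0,1.]])
E
python3 - <<'E'
from h import *
for n,boxes in dict(top=dict(clip=(125,205,100,75),rest=(290,210,80,60),loupe=(225,145,60,70)),scene=dict(clip=(335,195,112,84),rest=(195,155,75,55),loupe=(235,225,80,75))).items():
    im=cv2.imread(f'pics/{n}0.png')
    for k,(x,y,w,h) in boxes.items():
        c=im[y:y+h,x:x+w];hs=cv2.cvtColor(c,cv2.COLOR_BGR2HSV)
        if k!='loupe': m=((hs[...,0]<=(13 if n=='top' else 12))&(hs[...,1]>100)).astype(np.uint8)*255
        else:
            g=c.astype(int); m=((hs[...,1]<20)&(hs[...,2]<120)).astype(np.uint8)*255
        m=cv2.morphologyEx(m,cv2.MORPH_OPEN,np.ones((2,2)))
        cs,_=cv2.findContours(m,0,2);cn=np.vstack([q for q in cs if cv2.contourArea(q)>25])[:,0]+[x,y]
        P=onplane(n,cn,0.012 if k!='loupe' else .014)[:,:2]
        r=cv2.minAreaRect((P*1000).astype(np.float32));print(n,k,np.round(r[0],1),np.round(r[1],1),round(r[2],1))
        cv2.imwrite(f'pics/m_{n}_{k}.png',cv2.resize(np.hstack([c,cv2.cvtColor(m,8)]),None,fx=3,fy=3,interpolation=0))
a=[cv2.resize(cv2.imread(f'pics/m_{n}_{k}.png'),(400,180)) for k in('clip','rest','loupe') for n in('top','scene')]
cv2.imwrite('pics/m.png',np.vstack([np.hstack(a[i:i+2]) for i in (0,2,4)]))
E
```

```text
top clip [536.2 224.2] [114.6 187.8] 12.0
top rest [ 527.5 -217.8] [ 87.7 148.2] 16.6Traceback (most recent call last):
  File "<stdin>", line 10, in <module>
    return _nx.concatenate(arrs, 0, dtype=dtype, casting=casting)
           ~~~~~~~~~~~~~~~^^^^^^^^^^^^^^^^^^^^^^^^^^^^^^^^^^^^^^^
ValueError: need at least one array to concatenate
```

Run:
```python
from h import *
im=cv2.imread('pics/top0.png');print(im[195,245],im[170,242],im[200,230],im[180,260])
im=cv2.imread('pics/scene0.png');print(im[275,255],im[285,285],im[300,250])
def fit(n,k,box,f,z):
    x,y,w,h=box
    im=cv2.imread(f'pics/{n}0.png');c=im[y:y+h,x:x+w];hs=cv2.cvtColor(c,cv2.COLOR_BGR2HSV)
    m=cv2.morphologyEx(f(hs,c.astype(int)).astype(np.uint8)*255,cv2.MORPH_OPEN,np.ones((2,2)))
    cs,_=cv2.findContours(m,0,2);cs=[q for q in cs if cv2.contourArea(q)>25]
    cv2.imwrite(f'pics/m_{n}_{k}.png',cv2.resize(np.hstack([c,cv2.cvtColor(m,8)]),(400,200),interpolation=0))
    if not cs: print('none');return
    P=onplane(n,np.vstack(cs)[:,0]+[x,y],z)[:,:2]
    r=cv2.minAreaRect((P*1000).astype(np.float32));print(n,k,np.round(r[0],1),np.round(r[1],1),round(r[2],1))
wood=lambda h,c:(h[...,0]<=10)&(h[...,1]>100)
fit('scene','clip',(335,195,112,84),wood,.012)
fit('scene','rest',(195,155,75,55),wood,.012)
fit('top','loupe',(225,145,60,70),lambda h,c:(h[...,2]<128),.014)
fit('scene','loupe',(235,225,80,75),lambda h,c:(h[...,2]<90),.014)
a=[cv2.imread(f'pics/m_{s}.png') for s in('scene_clip','scene_rest','top_loupe','scene_loupe')]
cv2.imwrite('pics/m.png',np.vstack([np.hstack(a[:2]),np.hstack(a[2:])]))
```

```text
[134 146 147] [133 145 147] [142 154 157] [86 94 94]
[ 87  95 102] [ 89  97 104] [117 127 139]
none
none
top loupe [705.8  -8.7] [117.8 160.2] 88.6
scene loupe [710.6 -30. ] [155.8 135.1] 88.2
```

View pics/m.png

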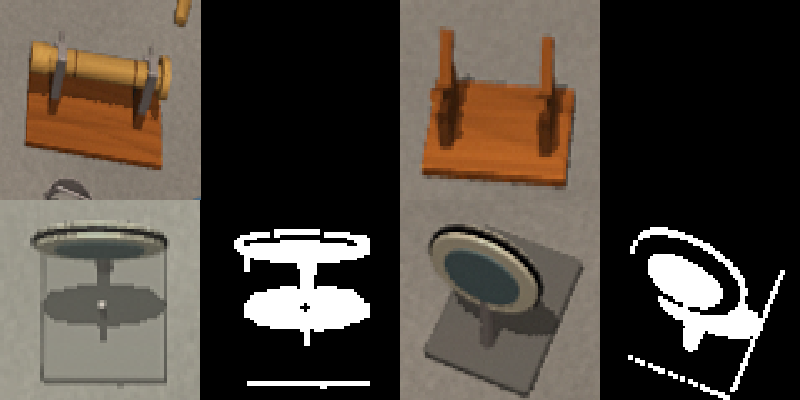

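Run:
```python
from h import *
for n,(x,y,w,h) in dict(top=(220,140,70,80),scene=(235,225,80,78)).items():
    g=cv2.cvtColor(cv2.imread(f'pics/{n}0.png'),6)[y:y+h,x:x+w]
    L=cv2.createLineSegmentDetector(1,scale=1.0).detect(g)[0]
    for l in L[:,0]:
        if np.hypot(*(l[:2]-l[2:]))<14: continue
        e=l.reshape(2,2)+[x,y];P=onplane(n,e,.014)
        d=P[1]-P[0];print(n,e.round(1).tolist(),(P[:,:2]*1000).round(1).tolist(),'ang',np.degrees(np.arctan2(d[1],d[0])).round(1),'len',np.linalg.norm(d).round(3))
print('tip',onplane('top',[255.6,181.8],.09))
im=cv2.imread('pics/top0.png')
cv2.imwrite('pics/lz.png',cv2.resize(im[145:215,225:285],None,fx=8,fy=8,interpolation=cv2.INTER_CUBIC))
```

```text
top [[269.5, 156.5], [245.5, 155.3]] [[783.3, -53.4], [788.6, 17.4]] ang 85.8 len 0.071
top [[251.4, 153.0], [272.6, 155.7]] [[795.0, -0.2], [785.6, -62.4]] ang -98.5 len 0.063
top [[236.4, 155.3], [250.5, 153.6]] [[789.3, 44.3], [793.3, 2.5]] ang -84.5 len 0.042
top [[274.6, 160.5], [274.5, 208.5]] [[771.0, -67.8], [628.7, -63.7]] ang 178.4 len 0.142
top [[236.5, 158.5], [270.5, 158.5]] [[779.6, 44.1], [777.3, -56.0]] ang -91.3 len 0.1
top [[236.5, 207.5], [236.5, 163.5]] [[634.5, 46.6], [764.7, 44.2]] ang -1.1 len 0.13
top [[273.5, 207.5], [273.5, 184.5]] [[631.7, -61.0], [699.5, -62.8]] ang -1.5 len 0.068
top [[237.8, 185.5], [237.5, 206.5]] [[699.1, 41.8], [637.3, 43.8]] ang 178.1 len 0.062
top [[271.7, 163.8], [257.6, 165.6]] [[761.4, -59.0], [757.0, -17.6]] ang 96.1 len 0.042
top [[273.5, 178.5], [273.5, 163.5]] [[717.3, -63.3], [762.1, -64.5]] ang -1.5 len 0.045
top [[253.2, 165.9], [235.3, 162.7]] [[756.3, -4.7], [767.2, 47.9]] ang 78.3 len 0.054
top [[258.5, 208.8], [238.5, 208.9]] [[628.9, -17.2], [630.3, 41.0]] ang 88.6 len 0.058
top [[238.5, 206.7], [272.5, 207.0]] [[636.
[... 639 characters left out ...]
.6], [677.0, 6.0]] ang 63.4 len 0.047
scene [[269.5, 266.0], [284.5, 266.8]] [[720.2, -26.7], [709.1, 8.7]] ang 107.4 len 0.037
scene [[259.4, 242.7], [276.5, 249.6]] [[666.2, -76.0], [669.9, -27.8]] ang 85.5 len 0.048
scene [[269.4, 233.8], [283.5, 238.5]] [[631.7, -62.3], [632.4, -23.0]] ang 89.0 len 0.039
scene [[245.4, 281.7], [283.5, 296.4]] [[781.1, -64.8], [784.4, 34.6]] ang 88.1 len 0.1
scene [[248.9, 270.7], [255.7, 257.6]] [[750.4, -68.8], [710.2, -67.8]] ang 178.5 len 0.04
scene [[285.4, 295.5], [293.8, 276.2]] [[780.5, 38.0], [725.5, 39.0]] ang 178.9 len 0.055
scene [[298.1, 266.8], [306.1, 248.8]] [[697.2, 40.0], [641.0, 41.6]] ang 178.3 len 0.056
tip [[ 0.6956 -0.0128  0.09  ]]
```

View pics/lz.png

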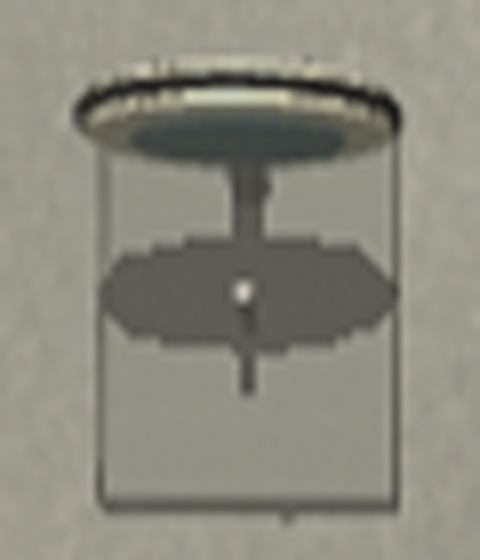

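Both stand feet fit their given sizes (115x188 mm and 88x148 mm). The white loupe's foot edges put its origin at about (0.728, -0.012) with yaw -1.6°. The pin tip seen from above agrees within 3 mm. Next I check reachability and joint-7 range for the whole plan.

```bash
cat >> h.py <<'E'
D=np.radians
CLIP=np.array([.5362,.2242]);CY=D(12.0)
REST=np.array([.5275,-.2178]);RY=D(16.6)
MARK=np.array([.697,-.0115,.135]);LY=D(-1.6)
def tool(yaw):  # tool down; tool y axis at world angle yaw
    y=np.array([np.cos(yaw),np.sin(yaw),0]);z=np.array([0,0,-1.]);return np.c_[np.cross(y,z),y,z]
E
python3 - <<'E'
from h import *
i=camera_info('wrist');s=state();C=-i['R'].T@i['t'];print('cam in tool',s['ee_rot'].T@(C-s['ee_pos']),'\n',s['ee_rot'].T@i['R'].T)
# roller y dir angle a -> tool y angle = a-90 (+180k)
lx=np.array([np.cos(LY),np.sin(LY)])
for k in(0,np.pi):
  for nm,p,a in[('clip',np.r_[CLIP,.077],CY+np.pi/2),('clipup',np.r_[CLIP,.25],CY+np.pi/2),
   ('disc',np.r_[MARK[:2]-.085*lx,.127],LY),('stub+',np.r_[MARK[:2]-.099*lx,.127],LY+np.pi),
   ('rest',np.r_[REST,.067],RY+np.pi/2),('restflip',np.r_[REST,.067],RY-np.pi/2)]:
    print(k>0,nm,inverse_kinematics(p,tool(a-np.pi/2+k)))
E
```

```text
cam in tool [ 0.0808  0.0003 -0.1335] 
 [[ 0.0004 -0.9477 -0.319 ]
 [ 1.      0.0003  0.0005]
 [-0.0004 -0.319   0.9477]]
False clip [-0.6604  0.6529  0.2893  1.8797 -0.2905  0.6499  0.0149]
False clipup [-0.7504  0.4569  0.4177  1.6925 -0.2095  1.0366 -0.0541]
False disc [-0.5069  0.7333  0.7702  1.7651 -0.6322  0.9086 -1.0579]
False stub+ [-0.1361  0.5866  0.1132  1.7889 -0.0899  0.771   1.5657]
False rest [ 0.0094  0.6921  0.4794  1.9187 -0.5063  0.6522  1.0949]
False restflip [-0.2909  0.9672  1.1306  1.9285 -1.0688  1.0153 -1.4993]
True clip [-0.1903  0.6588 -0.4482  1.8618  0.4168  0.7145  2.4747]
True clipup [-0.2178  0.4458 -0.3887  1.6728  0.1884  1.06    2.6863]
True disc [-0.1305  0.6036  0.1094  1.7512 -0.0872  0.7914  1.564 ]
True stub+ [-0.5116  0.712   0.7602  1.8026 -0.6219  0.8832 -1.0594]
True rest [-0.2909  0.9672  1.1306  1.9285 -1.0688  1.0153 -1.4993]
True restflip [ 0.0094  0.6921  0.4794  1.9187 -0.5063  0.6522  1.0949]
```

Run:
```python
from h import *
move_to(np.r_[CLIP,.25],tool(CY))
s=state();i=camera_info('wrist');im=capture('wrist')[:,:,::-1]
import pickle;pickle.dump((i,s),open('w1.pkl','wb'));cv2.imwrite('pics/w1.png',im)
print(s['time_s'],s['q'],s['ee_pos'])
cv2.imwrite('pics/s1.png',capture('scene')[:,:,::-1])
```

```text
2.1417 [-0.7518  0.4573  0.4162  1.6921 -0.2096  1.0366 -0.0541] [0.5357 0.2258 0.2498]
```

View pics/w1.png

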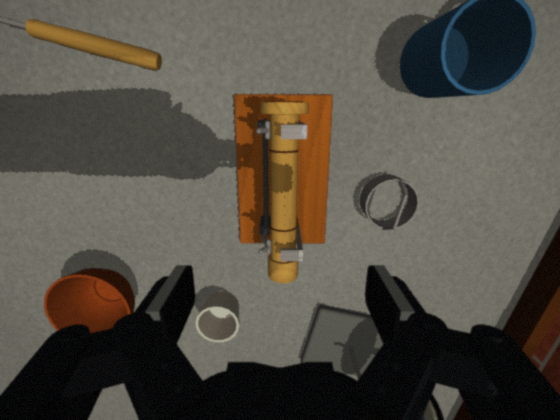

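The wrist view has the roller upright in the image. The disc head is at (285,107), the stub head at (283,272) and the barrel edges are at about columns 272 and 298. Next I measure its axis and the band positions.

Run:
```python
from h import *
import pickle
i,s=pickle.load(open('w1.pkl','rb'));im=cv2.imread('pics/w1.png')
h=cv2.cvtColor(im,cv2.COLOR_BGR2HSV)
print(im[180,255:315:3].tolist(), h[180,255:315:6,0])
m=((h[...,0]>=15)&(h[...,0]<=28)&(h[...,1]>110)).astype(np.uint8)*255
m[:95]=0;m[290:]=0;m[:,:250]=0;m[:,320:]=0
L=Rz(CY)[:2,:2]
for r in range(100,290,6):
    c=np.where(m[r])[0]
    if len(c)<8: continue
    P=onplane('wrist',[[c[0]-.5,r],[c[-1]+.5,r]],.085,i)[:,:2]
    q=(P-CLIP)@L*1000
    print(r,c[0],c[-1],'mid stand x %.1f y %.1f w %.1f'%(q[:,0].mean(),q[:,1].mean(),q[1,0]-q[0,0]))
```

```text
[[12, 44, 81], [17, 44, 81], [16, 42, 80], [34, 34, 33], [29, 34, 38], [21, 48, 71], [30, 65, 89], [33, 74, 100], [36, 77, 106], [38, 79, 106], [33, 74, 101], [29, 70, 95], [41, 97, 129], [43, 102, 136], [30, 73, 112], [21, 69, 126], [21, 72, 130], [24, 76, 142], [20, 77, 143], [19, 77, 142]] [14 12 17 18 18 18 19 16 14 14]
106 260 308 mid stand x 5.2 y 84.4 w 46.2
112 260 308 mid stand x 5.2 y 79.0 w 46.5
118 252 299 mid stand x -2.9 y 73.5 w 45.8
124 254 319 mid stand x 7.7 y 68.0 w 63.4
130 271 279 mid stand x -3.4 y 62.4 w 8.7
136 253 280 mid stand x -11.6 y 56.7 w 27.2
142 270 297 mid stand x 4.9 y 51.0 w 27.4
148 255 298 mid stand x -1.9 y 45.2 w 43.3
154 270 297 mid stand x 5.0 y 39.3 w 27.8
160 270 297 mid stand x 5.1 y 33.4 w 27.9
166 253 315 mid stand x 5.6 y 27.3 w 63.2
172 255 297 mid stand x -2.4 y 21.2 w 43.4
178 270 297 mid stand x 5.2 y 15.0 w 28.5
184 253 297 mid stand x -3.5 y 8.7 w 46.1
190 256 297 mid stand x -1.9 y 2.4 w 43.3
196 254 296 mid stand x -3.5 y -4.1 w 44.6
202 259 297 mid stand x -0.4 y -10.6 w 40.7
208 263 296 mid stand x 1.2 y -17.2 w 35.7
214 269 296 mid stand x 4.4 y -23.9 w 29.6
220 270 296 mid stand x 5.0 y -30.7 w 28.8
226 257 307 mid stand x 4.0 y -37.5 w 54.7
232 256 296 mid stand x -2.5 y -44.5 w 44.3
238 271 296 mid stand x 5.7 y -51.6 w 28.3
244 271 295 mid stand x 5.2 y -58.8 w 27.4
250 272 279 mid stand x -3.0 y -66.1 w 8.8
256 269 279 mid stand x -4.7 y -73.4 w 12.2
262 268 297 mid stand x 4.8 y -80.9 w 33.6
268 269 297 mid stand x 5.4 y -88.5 w 32.7
274 269 297 mid stand x 5.4 y -96.2 w 32.9
280 272 293 mid stand x 4.9 y -104.0 w 25.1
```

Run:
```python
from h import *
import pickle
i,s=pickle.load(open('w1.pkl','rb'));im=cv2.imread('pics/w1.png');h=cv2.cvtColor(im,cv2.COLOR_BGR2HSV)
L=Rz(CY)[:2,:2]
c=(h[...,0]<=14)&(h[...,1]>150)
c[:90]=0;c[248:]=0;c[:,:228]=0;c[:,340:]=0
cs,_=cv2.findContours(cv2.morphologyEx(c.astype(np.uint8),2,np.ones((3,3))),0,2)
P=onplane('wrist',np.vstack([q for q in cs if cv2.contourArea(q)>40])[:,0],.012,i)[:,:2]
print('wrist foot',cv2.minAreaRect((P*1000).astype(np.float32)))
# gray foot of loupe etc not needed; roller ends in top & scene
for n,box in dict(top=(125,205,100,75),scene=(335,195,112,84)).items():
    x,y,w,hh=box;t=cv2.imread(f'pics/{n}0.png')[y:y+hh,x:x+w];g=cv2.cvtColor(t,cv2.COLOR_BGR2HSV)
    m=((g[...,0]>=16)&(g[...,0]<=28)&(g[...,1]>100)).astype(np.uint8)
    m=cv2.morphologyEx(m,2,np.ones((3,3)))
    v,u=np.where(m);P=onplane(n,np.c_[u+x,v+y],.085)[:,:2];r=cv2.minAreaRect((P*1000).astype(np.float32));q=(P-CLIP)@L*1000
    print(n,r,'stand coords y range',q[:,1].min(),q[:,1].max(),'mid x by y')
    for a in(-90,-30,0,30,80):
        k=abs(q[:,1]-a)<4
        if k.any():print(a,q[k,0].min().round(1),q[k,0].max().round(1),((q[k,0].min()+q[k,0].max())/2).round(1))
```

```text
wrist foot ((540.1734619140625, 228.74346923828125), (114.13640594482422, 188.44033813476562), 12.048469543457031)
top ((538.9605102539062, 224.127197265625), (40.13948059082031, 187.81788635253906), 10.925415992736816) stand coords y range -94.46833385852737 93.19350911264766 mid x by y
-90 -12.8 21.1 4.2
-30 -8.8 16.4 3.8
0 -8.4 18.1 4.9
30 -9.3 17.8 4.2
80 -15.8 23.2 3.7
scene ((523.2380981445312, 248.8311767578125), (110.65120697021484, 248.27581787109375), 35.076229095458984) stand coords y range -97.46817550418578 120.7939031741558 mid x by y
-90 -16.7 22.9 3.1
-30 -13.7 17.7 2.0
0 -12.1 18.9 3.4
30 -13.5 19.6 3.1
80 -24.4 30.3 2.9
```

The wrist view puts the roller axis 4–5 mm farther along stand +x than my foot estimate, with widths of 28, 46 and 34 mm as given. Top and scene agree at +3 to +4 mm, so I shift the estimate, re-measure nearer, and then descend.

```bash
cat >> h.py <<'E'
SEAT=np.r_[CLIP,.085]+Rz(CY)@[.0046,.002,0]
E
python3 - <<'E'
from h import *
import pickle
move_straight(np.r_[SEAT[:2],.165],tool(CY),max_speed=.12)
dwell(.2);s=state();i=camera_info('wrist');im=capture('wrist')[:,:,::-1]
pickle.dump((i,s),open('w2.pkl','wb'));cv2.imwrite('pics/w2.png',im)
print(s['time_s'],s['ee_pos'],np.r_[SEAT[:2],.165],s['wrist_force'])
g=cv2.cvtColor(im,6);L=Rz(CY)[:2,:2]
h=cv2.cvtColor(im,cv2.COLOR_BGR2HSV)
for r in range(60,330,15):
    c=np.where((h[r,240:330,0]>=15)&(h[r,240:330,0]<=28)&(h[r,240:330,1]>110))[0]+240
    if len(c)<8: continue
    P=onplane('wrist',[[c[0]-.5,r],[c[-1]+.5,r]],.085,i)[:,:2];q=(P-SEAT[:2])@L*1000
    print(r,c[0],c[-1],'mid x %.1f y %.1f w %.1f'%(q[:,0].mean(),q[:,1].mean(),q[1,0]-q[0,0]))
E
```

```text
3.3 [0.5406 0.2273 0.1658] [0.5403 0.2271 0.165 ] [0.0078 0.0307 0.1102]
105 242 311 mid x -0.3 y 83.0 w 47.4
120 258 298 mid x 0.7 y 73.3 w 28.2
135 259 271 mid x -8.4 y 63.2 w 9.1
150 248 271 mid x -12.4 y 52.8 w 17.0
165 241 296 mid x -6.2 y 42.1 w 40.3
180 258 323 mid x 9.8 y 31.1 w 48.3
195 259 316 mid x 7.7 y 19.7 w 43.2
210 248 295 mid x -4.3 y 7.9 w 36.3
225 248 296 mid x -4.0 y -4.3 w 37.7
240 259 295 mid x -0.2 y -17.0 w 29.0
255 261 296 mid x 1.0 y -30.1 w 28.7
270 261 311 mid x 7.0 y -43.6 w 41.4
285 262 294 mid x 0.5 y -57.7 w 27.3
300 262 273 mid x -8.3 y -72.2 w 10.1
315 259 272 mid x -10.2 y -87.4 w 12.0
```

View pics/w2.png

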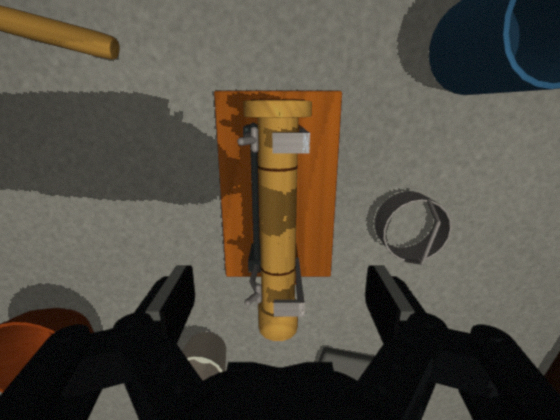

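The wrist view now has the barrel centred under the jaws at about column 278, within 0.5 mm, with the hooks at (290,142) and (287,307). Next I descend and grip.

Run:
```python
from h import *
move_straight(np.r_[SEAT[:2],.077],tool(CY),max_speed=.1)
dwell(.15);s=state();print(s['time_s'],s['ee_pos'],s['wrist_force'])
command_gripper(.033);s=state();print(s['time_s'],s['ee_pos'],s['wrist_force'],s['width'])
command_gripper(.02);dwell(.15);s=state();print(s['time_s'],s['ee_pos'],s['wrist_force'],s['width'])
cv2.imwrite('pics/s3.png',capture('scene')[:,:,::-1])
cv2.imwrite('pics/w3.png',capture('wrist')[:,:,::-1])
```

```text
4.5333 [0.5406 0.2273 0.0776] [-0.2272  0.0963 -0.0513]
5.0917 [0.5403 0.2271 0.077 ] [-0.2575 -0.123   0.0801] 0.032823763767478746
5.4583 [0.5403 0.2271 0.0772] [-0.8932 -0.7457  4.7705] 0.02662310315161013
```

View pics/w3.png

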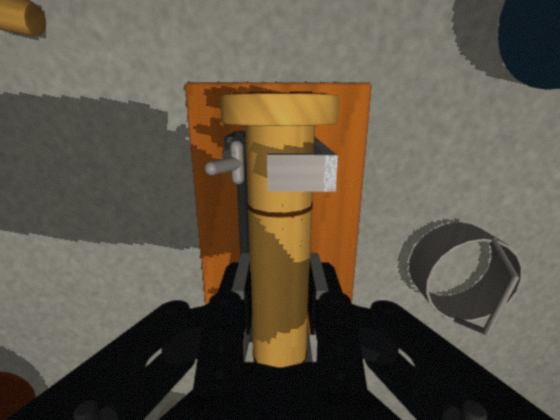

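The jaws are closed on the barrel, with no side force and a width of 27 mm. Next I lift 6 mm, checking the force.

Run:
```python
from h import *
X=Rz(CY)[:,0]; p0=np.r_[SEAT[:2],.077]
move_straight(p0+[0,0,.006],max_speed=.03);dwell(.1);s=state();print(s['time_s'],s['ee_pos']-p0,s['wrist_force'],s['width'])
for d in(.008,.016,.024,.029):
    move_straight(p0+[0,0,.006]-d*X,max_speed=.04);s=state();print(s['time_s'],(s['ee_pos']-p0)@Rz(CY),s['wrist_force']@Rz(CY),s['width'])
    if np.linalg.norm(s['wrist_force'])>25: print('STOP');break
cv2.imwrite('pics/w4.png',capture('wrist')[:,:,::-1])
```

```text
6.0083 [-0.0001  0.      0.0059] [-0.2359 -0.0615 -1.6498] 0.026825863151989246
6.3583 [-0.0078 -0.      0.0062] [ 3.8229 -0.3974 -1.3007] 0.02652869889557171
6.7083 [-0.0157  0.      0.006 ] [ 5.623   0.2313 -4.7207] 0.026428161449946783
7.0583 [-0.023  -0.      0.0063] [ 6.4921  0.7297 -1.8062] 0.026456914981613257
7.3333 [-0.0276  0.0001  0.0065] [ 7.0626  0.2801 -0.9928] 0.026143051787464518
```

View pics/w4.png

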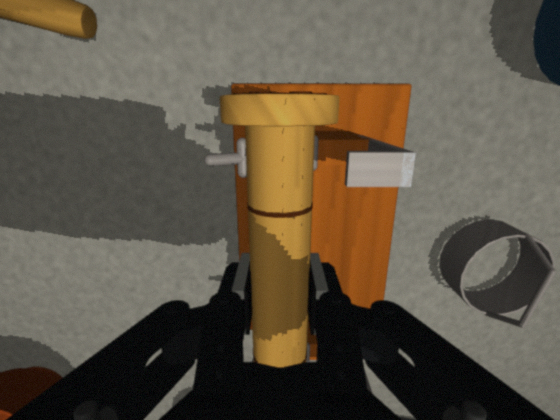

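The barrel now clears the hook: its right edge is at column 313 and the hook starts at 345. The jaw force is 7 N, as expected. Next I lift out and go to the loupe for the disc view.

Run:
```python
from h import *
X=Rz(CY)[:,0]; p0=np.r_[SEAT[:2],.077]
p=p0-.029*X
move_straight(p+[0,0,.07],max_speed=.08);s=state();print(s['time_s'],s['ee_pos'],s['wrist_force'],s['width'])
move_straight(p+[0,0,.18],max_speed=.2)
lx=np.array([np.cos(LY),np.sin(LY)])
a=np.r_[MARK[:2]-.165*lx,.20];print(inverse_kinematics(a,tool(LY-np.pi/2)))
move_to(a,tool(LY-np.pi/2));s=state();print(s['time_s'],s['q'],s['wrist_force'],s['width'])
cv2.imwrite('pics/s5.png',capture('scene')[:,:,::-1]);cv2.imwrite('pics/t5.png',capture('top')[:,:,::-1]);cv2.imwrite('pics/w5.png',capture('wrist')[:,:,::-1])
im=np.hstack([cv2.imread('pics/s5.png')[150:330,180:380],cv2.imread('pics/t5.png')[130:310,180:380]]);cv2.imwrite('pics/v5.png',cv2.resize(im,(800,360)))
```

```text
8.3333 [0.5114 0.221  0.1465] [-0.194   0.5034 -1.6181] 0.026164259048468728
[-0.6354  0.5526  0.8794  1.8912 -0.5223  0.945  -1.1095]
10.0083 [-0.6357  0.5534  0.8773  1.8913 -0.5221  0.945  -1.1076] [-0.6938  0.4495 -0.5062] 0.026180524620521565
```

View pics/v5.png

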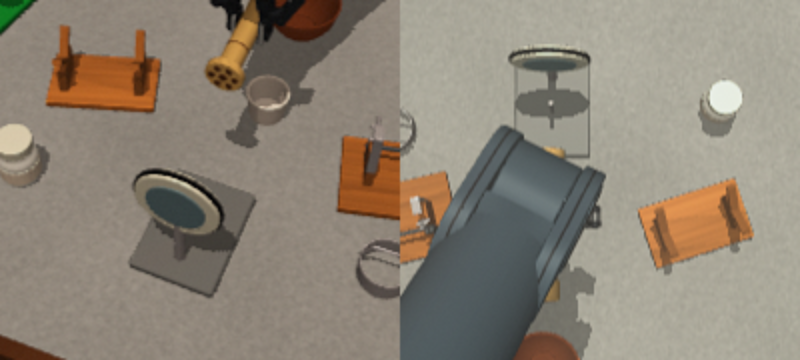

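View pics/w5.png

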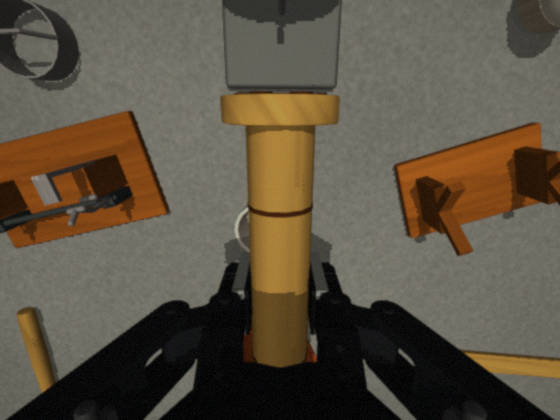

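The dotted disc face points at the loupe, and the loupe foot is centred with the roller in the wrist view (column 282 against 280). Next I go to the viewing point.

Run:
```python
from h import *
lx=np.array([np.cos(LY),np.sin(LY)])
move_straight(np.r_[MARK[:2]-.15*lx,.127],max_speed=.15)
move_straight(np.r_[MARK[:2]-.085*lx,.127],max_speed=.08)
dwell(.3);s=state();print(s['time_s'],s['ee_pos'],s['wrist_force'])
for n,k in(('scene','s6'),('top','t6'),('wrist','w6')):cv2.imwrite(f'pics/{k}.png',capture(n)[:,:,::-1])
f=s['ee_pos']+np.r_[.085*lx,.008]
for n in('scene','top','wrist'):print(n,'mark',proj(n,MARK),'face',proj(n,f))
im=np.hstack([cv2.imread('pics/s6.png')[210:300,220:320],cv2.imread('pics/t6.png')[130:220,200:300]]);cv2.imwrite('pics/v6.png',cv2.resize(im,(800,360),interpolation=cv2.INTER_CUBIC))
```

```text
12.075 [ 0.6119 -0.0091  0.1271] [ 0.0532  0.133  -2.0308]
scene mark [[278.1737 233.0495]] face [[278.2066 232.9687]]
top mark [[254.5089 178.3826]] face [[254.4987 178.4278]]
wrist mark [[279.9169 101.7447]] face [[279.8632 102.1318]]
```

View pics/v6.png

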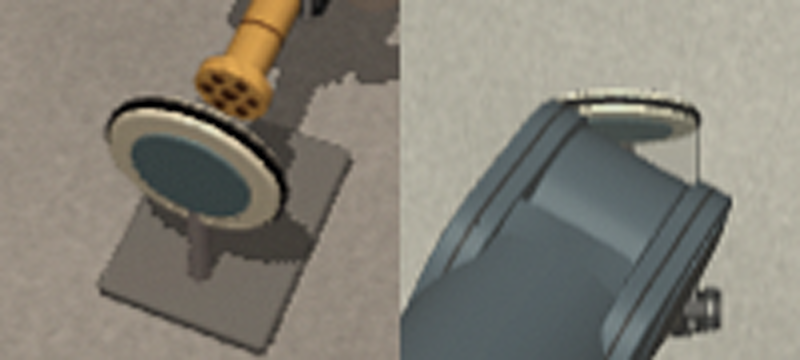

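View pics/w6.png

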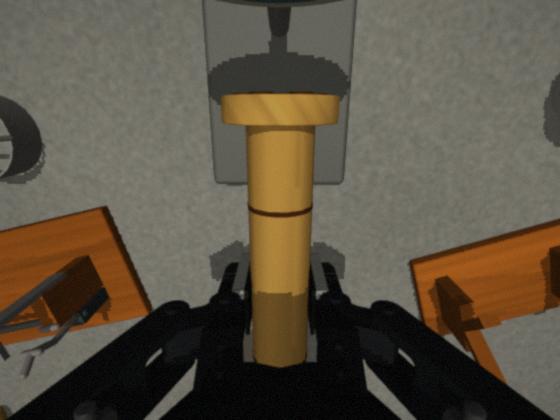

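The scene view shows the disc face at about (279,233), against a predicted viewing point of (278,233). In the wrist view, the foot front edge is at row 183, columns 215–345. I check the loupe pose from that before leaving, holding still meanwhile.

Run:
```python
from h import *
P=onplane('wrist',[[215,183],[345,183]],.014)[:,:2];print(P,'width',np.linalg.norm(P[0]-P[1]))
m=P.mean(0)+(.095-.030)*np.array([np.cos(LY),np.sin(LY)]);print('mark by foot',m,MARK)
dwell(.7);s=state();print(s['time_s'],s['ee_pos'],s['dq'],s['width'])
```

```text
[[ 0.6359  0.0449]
 [ 0.6329 -0.0649]] width 0.10982416992926206
mark by foot [ 0.6994 -0.0118] [ 0.697  -0.0115  0.135 ]
12.925 [ 0.612  -0.0091  0.127 ] [-0.0003 -0.0005  0.001   0.001  -0.0011 -0.0002  0.001 ] 0.026442841228922962
```

The foot edge gives (0.6994, -0.0118) for the viewing point, which is 2.4 mm from what I used. Next I back off, turn and show the stub.

Run:
```python
from h import *
lx=np.array([np.cos(LY),np.sin(LY)]);M=MARK+[.001,0,0]
move_straight(np.r_[M[:2]-.17*lx,.127],max_speed=.15)
move_straight(np.r_[M[:2]-.18*lx,.22],max_speed=.2)
T=tool(LY+np.pi/2)
a=np.r_[M[:2]-.18*lx,.21]
move_to(a,T);s=state();print(s['time_s'],s['q'],s['width'])
move_straight(np.r_[M[:2]-.17*lx,.127],T,max_speed=.15)
move_straight(np.r_[M[:2]-.099*lx,.127],T,max_speed=.08)
dwell(.3);s=state();print(s['time_s'],s['ee_pos'],s['wrist_force'])
for n,k in(('scene','s7'),('top','t7'),('wrist','w7')):cv2.imwrite(f'pics/{k}.png',capture(n)[:,:,::-1])
f=s['ee_pos']+np.r_[.099*lx,.008]
for n in('scene','top','wrist'):print(n,'mark',proj(n,M),'face',proj(n,f))
im=np.hstack([cv2.imread('pics/s7.png')[210:300,220:320],cv2.imread('pics/t7.png')[130:220,200:300]]);cv2.imwrite('pics/v7.png',cv2.resize(im,(800,360),interpolation=cv2.INTER_CUBIC))
dwell(.7)
```

```text
16.475 [-0.086   0.3789  0.0112  1.8938 -0.0054  0.8696  1.4699] 0.026223244566820982
18.525 [ 0.5989 -0.0087  0.1271] [-0.9249  0.0066 -1.1037]
scene mark [[278.0154 233.391 ]] face [[278.0444 233.3171]]
top mark [[254.5005 178.0102]] face [[254.4977 178.0661]]
wrist mark [[279.351  428.7924]] face [[279.3572 428.7273]]
```

View pics/v7.png

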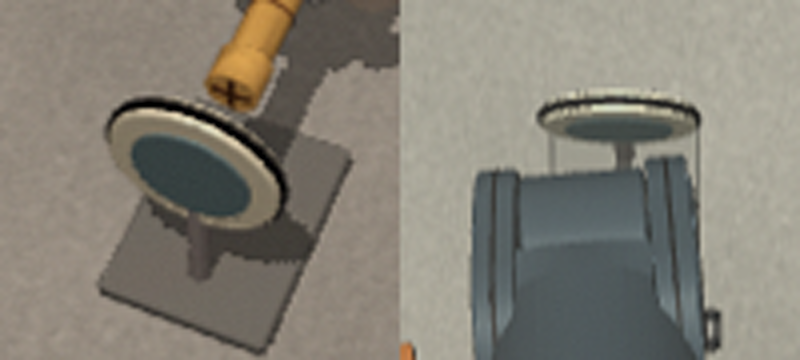

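View pics/w7.png

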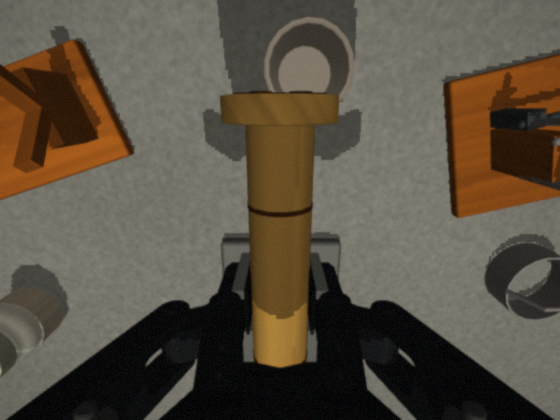

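The cross on the stub face is at about (278,233.5) in the scene view, against a predicted (278.0,233.3), and I held it for over a second. Next I back off and look at the rest from beside it.

Run:
```python
from h import *
import pickle
lx=np.array([np.cos(LY),np.sin(LY)]);M=MARK
move_straight(np.r_[M[:2]-.17*lx,.127],max_speed=.15)
move_straight(np.r_[M[:2]-.18*lx,.22],max_speed=.2)
p=np.r_[REST,.22]+Rz(RY)@[-.11,-.03,0]
move_to(p,tool(RY));dwell(.2);s=state();i=camera_info('wrist');im=capture('wrist')[:,:,::-1];cv2.imwrite('pics/w8.png',im);pickle.dump((i,s),open('w8.pkl','wb'))
print(s['time_s'],s['q'],s['ee_pos']-p)
o=[[sx*.045,sy*.075,.012] for sx in(-1,1) for sy in(-1,1)]
print(proj('wrist',np.r_[REST,0]+np.array(o)@Rz(RY).T,i))
```

```text
21.925 [ 0.2056  0.3823  0.3836  1.9019 -0.181   0.8912  0.9714] [ 0.0008  0.0012 -0.0002]
[[330.7351 217.8578]
 [338.9278  84.8969]
 [404.64   218.0659]
 [423.9391  85.229 ]]
```

View pics/w8.png

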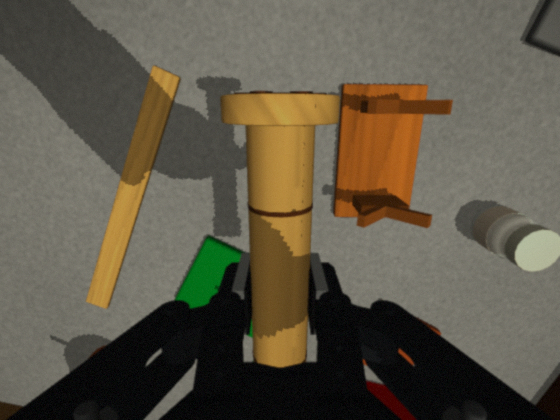

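Run:
```python
from h import *
import pickle
i,s=pickle.load(open('w8.pkl','rb'));im=cv2.imread('pics/w8.png')
g=cv2.cvtColor(im,6)
L=cv2.createLineSegmentDetector(1,scale=1.0).detect(g[70:240,320:470])[0][:,0]
R2=Rz(RY)[:2,:2]
for l in L:
    e=l.reshape(2,2)+[320,70]
    if np.hypot(*(e[0]-e[1]))<25: continue
    q=[(onplane('wrist',e,z,i)[:,:2]-REST)@R2*1000 for z in(.012,.086)]
    print(e.round(1).tolist(),'z12',q[0].round(1).tolist(),'z86',q[1].round(1).tolist())
cv2.imwrite('pics/w8z.png',cv2.resize(im[70:240,320:470],None,fx=3.5,fy=3.5,interpolation=cv2.INTER_CUBIC))
```

```text
[[450.5, 114.1], [360.5, 112.8]] z12 [[78.5, 46.0], [-19.7, 46.9]] z86 [[38.1, 47.4], [-38.8, 48.1]]
[[425.8, 227.5], [383.5, 216.3]] z12 [[72.7, -87.3], [19.1, -72.8]] z86 [[33.5, -57.1], [-8.5, -45.7]]
[[400.5, 99.6], [451.5, 99.5]] z12 [[22.1, 60.6], [76.8, 60.9]] z86 [[-6.1, 58.8], [36.7, 59.1]]
[[342.5, 102.5], [336.7, 186.6]] z12 [[-40.0, 57.5], [-40.3, -35.8]] z86 [[-54.8, 56.4], [-55.0, -16.7]]
[[331.3, 210.4], [336.5, 127.6]] z12 [[-44.9, -65.4], [-44.8, 31.3]] z86 [[-58.6, -39.8], [-58.5, 35.9]]
[[353.5, 194.4], [385.5, 194.6]] z12 [[-19.7, -45.3], [18.3, -45.4]] z86 [[-38.9, -24.1], [-9.1, -24.2]]
[[424.4, 215.1], [398.4, 209.0]] z12 [[68.4, -71.1], [35.9, -63.4]] z86 [[30.2, -44.3], [4.7, -38.3]]
```

View pics/w8z.png

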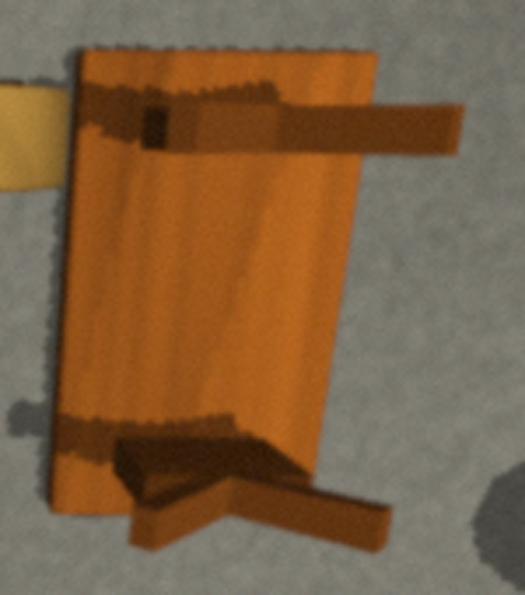

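Run:
```python
from h import *
import pickle
i,s=pickle.load(open('w8.pkl','rb'));R2=Rz(RY)[:2,:2]
f=lambda uv,z:((onplane('wrist',uv,z,i)[:,:2]-REST)@R2*1000).round(1).tolist()
z=lambda x,y:[320+x/3.5-.35,70+y/3.5-.35]
print('right edge z12',f([z(378,55),z(315,478)],.012))
print('left edge z12',f([z(82,52),z(55,512)],.012))
print('V apex',f([z(230,478)],.0552), 'far up right end z86?',f([z(464,104),z(458,154)],.086))
print('near up ends',f([z(390,507),z(131,545)],.086))
```

```text
right edge z12 [[49.0, 74.9], [49.0, -59.8]]
left edge z12 [[-40.6, 75.4], [-39.5, -72.5]]
V apex [[3.6, -45.7]] far up right end z86? [[37.3, 59.2], [38.0, 47.7]]
near up ends [[36.4, -43.7], [-32.9, -55.0]]
```

Both foot edges, the V apex and the upright ends agree that the rest is 4 mm farther along its x than I had it and 1 mm along y, with unchanged yaw. That is the same bias as at the clip stand. Next I place the roller.

Run:
```python
from h import *
import pickle
p=np.r_[REST,0]+Rz(RY)@[.0042,.0015,0]
move_straight(p+[0,0,.22],tool(RY),max_speed=.15)
move_straight(p+[0,0,.09],tool(RY),max_speed=.12)
dwell(.2);s=state();print(s['time_s'],(s['ee_pos']-p)@Rz(RY),s['wrist_force'])
cv2.imwrite('pics/w9.png',capture('wrist')[:,:,::-1])
cv2.imwrite('pics/s9.png',capture('scene')[:,:,::-1])
b=s['wrist_force']
for h in(.075,.071,.069,.0675):
    move_straight(p+[0,0,h],tool(RY),max_speed=.03);dwell(.05);s=state();print(h,(s['ee_pos']-p)@Rz(RY),(s['wrist_force']-b)@Rz(RY))
    if np.linalg.norm(s['wrist_force']-b)>6: print('contact');break
print(s['time_s'])
cv2.imwrite('pics/w10.png',capture('wrist')[:,:,::-1]);cv2.imwrite('pics/s10.png',capture('scene')[:,:,::-1])
im=np.hstack([cv2.imread('pics/s10.png')[140:220,180:280],cv2.imread('pics/w10.png')[0:320,80:480][::4,::4]]);cv2.imwrite('pics/v10.png',cv2.resize(im,(800,320),interpolation=cv2.INTER_CUBIC))
```

```text
24.35 [ 0.0003 -0.0002  0.0906] [-0.5068 -0.178  -1.661 ]
0.075 [ 0.     -0.0001  0.075 ] [ 0.3876  0.4184 -0.3278]
0.071 [-0.      0.      0.0709] [ 1.434  -0.015   0.1706]
0.069 [ 0.0001 -0.0002  0.0693] [-1.435  -1.5578  5.0673]
0.0675 [ 0.0001 -0.0002  0.0689] [-4.0238  3.7462 20.5004]
contact
26.0833
```

View pics/w10.png

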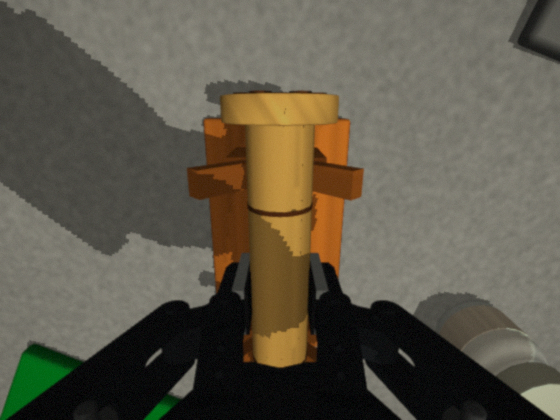

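View pics/v10.png

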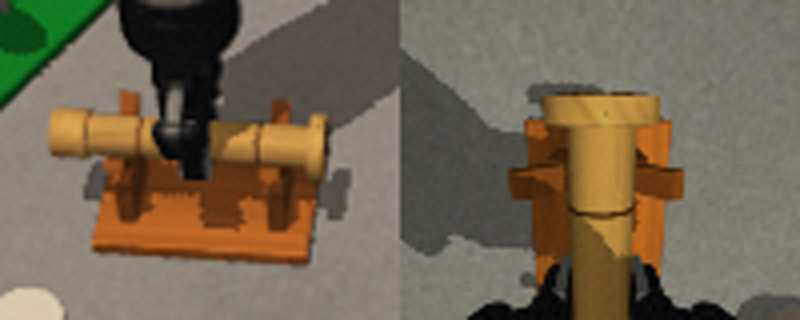

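The roller sits in the V symmetrically: the upright arms end at columns 188 and 362 around a barrel at 280, and the contact force is almost purely vertical. I ease off the load and release.

Run:
```python
from h import *
p=np.r_[REST,0]+Rz(RY)@[.0042,.0015,0]
move_straight(p+[0,0,.0693],tool(RY),max_speed=.03);dwell(.1);print(state()['wrist_force'])
command_gripper(.032);dwell(.2);print(state()['wrist_force'])
command_gripper(.07);dwell(.2);s=state();print(s['time_s'],s['width'],s['wrist_force'])
move_straight(p+[0,0,.20],tool(RY),max_speed=.12);dwell(.2)
q=p+Rz(RY)@[-.12,-.02,.25]
i=camera_info('wrist');im=capture('wrist')[:,:,::-1];cv2.imwrite('pics/w11.png',im);
import pickle;pickle.dump(i,open('w11.pkl','wb'))
cv2.imwrite('pics/s11.png',capture('scene')[:,:,::-1])
cv2.imwrite('pics/t11.png',capture('top')[:,:,::-1]);print(state()['time_s'])
```

```text
[-0.3122  0.4715  1.4804]
[-0.7148  0.6699 -0.2171]
27.6167 0.0701709201652733 [-0.5518  0.2351 -1.0564]
29.2083
```

View pics/w11.png

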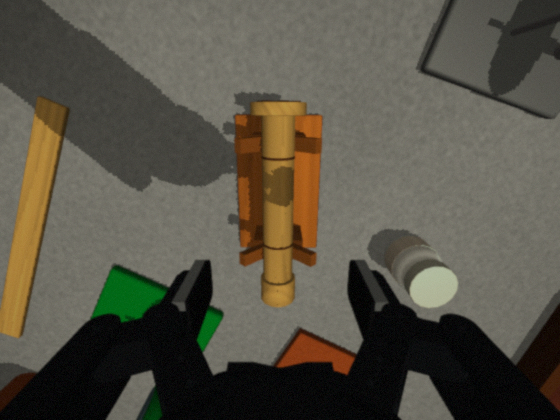

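View pics/s11.png

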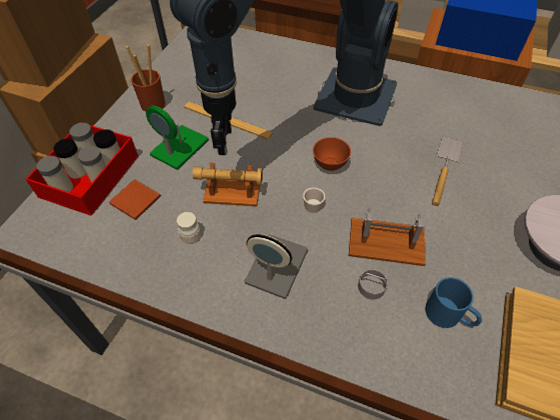

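The roller lies straight in both notches, with its bands at (278,158) and (277,246) and the disc head at (279,107). The pot (314,200), cutter (373,284) and jar (188,227) are where they were in the first scene image. I run one numeric check and then hand in.

Run:
```python
from h import *
import pickle
i=pickle.load(open('w11.pkl','rb'));im=cv2.imread('pics/w11.png');h=cv2.cvtColor(im,cv2.COLOR_BGR2HSV)
p=REST+(Rz(RY)@[.0042,.0015,0])[:2];R2=Rz(RY)[:2,:2]
for r in(148,154,164,176,210,230,238,252,262):
    c=np.where((h[r,255:302,0]>=15)&(h[r,255:302,0]<=28)&(h[r,255:302,1]>110))[0]+255
    q=(onplane('wrist',[[c[0]-.5,r],[c[-1]+.5,r]],.075,i)[:,:2]-p)@R2*1000
    print(r,'x %.1f y %.1f w %.1f'%(q[:,0].mean(),q[:,1].mean(),q[1,0]-q[0,0]))
q=(onplane('wrist',[[278,158],[277,246]],.089,i)[:,:2]-p)@R2*1000;print('bands',q)
a,b=cv2.imread('pics/s11.png').astype(int),cv2.imread('pics/scene0.png').astype(int)
for n,(x,y) in dict(pot=(314,200),cutter=(373,284),jar=(188,227)).items():print(n,abs(a-b)[y-16:y+16,x-16:x+16].mean().round(2))
s=state();print(s['time_s'],s['wrist_force'])
job_done()
```

```text
148 x 0.1 y 48.7 w 29.0
154 x -2.0 y 43.6 w 31.7
164 x -1.2 y 34.9 w 28.6
176 x -1.7 y 24.4 w 29.8
210 x 1.0 y -7.2 w 31.0
230 x -1.3 y -26.9 w 41.9
238 x 0.5 y -35.0 w 40.4
252 x -0.9 y -49.6 w 28.7
262 x -0.9 y -60.4 w 27.1
bands [[ -0.2536  42.3906]
 [ -1.2621 -36.5495]]
pot 4.6
cutter 4.12
jar 4.72
29.2083 [ 0.1587 -0.5341 -0.1639]
the job is handed in; nothing more can be done
```

I rolled the roller out of its clips and showed both stamps at the magnifier. It now lies in both notches of the rest, and I handed the job in at about 29 s of the 59 s allowed. No verdict is reported.

- **Out of the clips:** I lifted it 6 mm and moved it 28 mm to the open side, where the jaws pushed back with about 7 N, then went up. The largest wrist force I read in the whole job was about 20 N, while seating the roller in the rest.
- **At the magnifier:** I held the disc face and then the stub face at the viewing point, each still for about 1 s. In the scene image, each face was within about 1 px of where the viewing point should appear. A second look at the magnifier's foot put that point 2.4 mm from where I had it.
- **In the rest:** The roller's axis is within about 1–2 mm of the seat sideways, its middle about 3 mm off along it, and it is parallel to within about 0.02 rad. A few edge readings were spoiled by shadow and the wooden foot. The gripper is open and clear.
- **Other objects:** By eye, the pot, cutter and jar are where they started. The image difference was small (about 4–5 grey levels around each), so I saw no sign of movement.
- **Disagreement:** The positions of the clip stand and the rest from the top camera were 4–6 mm off the wrist camera's, more than the stated 2 mm. I used the wrist camera, and the even contact in the clip and the notches fitted it.
- **Height:** The roller touched the notches about 2 mm higher on the tool than planned. I put this down to it shifting in the pads when gripped, and I did not check its final height separately.

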